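# Fetch a degreased bush from under its dust hood with spring tongs

### The job

Three degreased brass parts stand on the pegs of the drying board under an aluminium dust hood: lift the hood off and hang it astride the bar of the rail, released. Then pick up the spring tongs, close their jaws on the flanged bush (the one with the wide collar round its foot), draw it straight up off its peg and finish while still holding it in the squeezed tongs, still and at least 10 cm above the table, with neither the tongs nor the bush touching anything else. It is clean for bonding, so the gripper itself must touch none of the three parts, and the other two stay on their pegs.

Things in the scene. Friction and masses are not known exactly. Their poses are not given: they have to be found in the camera images.
- drying_board: softwood board fixed to the table, 90 (x) x 215 (y) x 18 mm high; origin at the centre of its underside. Three upright steel pegs, 8 mm in diameter and 20 mm tall, stand on its top in a row along its own y axis at y = -58, 0 and +58 mm; one part sits on each, in any order
- flanged_bush: brass bush standing on a peg, 30 mm tall, 24 mm outside diameter, 12 mm bore right through, with a collar 35 mm in diameter and 4 mm thick round its foot; about 70 g; origin at the centre of its underside, z along its axis. The part to fetch
- plain_bush: brass bush without collar, 24 mm outside diameter, 30 mm tall, on another peg; origin at the centre of its underside
- hex_spacer: hexagonal brass spacer, 24 mm across flats (27.5 mm across corners), 26 mm tall, on another peg; origin at the centre of its underside
- dust_hood: inverted-U hood of aluminium sheet, open below and at both ends, standing on the drying board over the three parts; 61 mm wide outside (x), 168 mm long (own y), 67 mm high, about 130 g. Origin midway between the legs at their lower edges, z up. The legs are flat and upright from 0 to 46 mm, 2.5 mm thick; above them the roof arches up to a ridge over x = 0
- hood_grip (a point): point midway between the hood's legs, 34 mm above their lower edges: pinch the hood here across its x axis, fingers outside the legs
- hood_ridge (a point): underside of the hood's ridge, at mid length, 64 mm above the legs' lower edges; rests on top of the bar when the hood hangs
- rail: free-standing rail fixed to the table: a horizontal round bar 12 mm thick along its own y axis between two posts 250 mm apart; origin on the table under the middle of the bar
- rail_mid (a point): middle of the rail's bar, on the bar's axis (140 mm above the table)
- tongs: steel spring tongs lying on edge on the table, 215 mm long, 24 mm high, about 120 g: two arms on an upright pin at the rear, closing equally on both sides of the tongs' own x axis, which runs from the pin to the jaws. Origin on the pin's axis at the underside, z up. A spring pushes the arms open
- tongs_grip (a point): centre of the ribbed grip, on the centreline, 94 mm ahead of the pin and 12 mm above the underside (mid height of the arms), near the centre of mass. Outside width here: 53 mm open, 38 mm with the jaws closed on a 24 mm bush. Squeezed to 46 mm the tongs can be carried, jaws still open; the spring pushes back with 7 (open) to 10 N. 25 to 40 N of grip holds the bush well
- tongs_jaw (a point): point on the centreline between the hollows of the jaws, where the item belongs, 189 mm ahead of the pin, 12 mm above the underside (mid height of the jaws). Inside width: open 52 mm at the tips, 54 mm in the hollows; with the grip squeezed to 46 mm about 36 and 39 mm. The jaws reach 17 mm farther forward and are 3.5 mm thick
- tongs_left: arm on the +y side of the tongs; origin on the pin like the tongs' own; turned about z against the tongs as it closes (0 open, about -0.08 rad on a 24 mm bush)
- tongs_right: arm on the -y side of the tongs; origin on the pin; 0 open, about +0.08 rad on a 24 mm bush

How it is judged:
On the way, in this order (a step that is already met when the one before it is completed fails the run):
1. the dust hood hangs astride the rail's bar, released (contact force between dust_hood and rail above 0.3 N and contact force between dust_hood and the fingers below 0.1 N and contact force between dust_hood and drying_board below 0.1 N and angle between dust_hood's own z axis and vertical below 0.6 rad and z of dust_hood in the frame of rail above 0.06 m and x of dust_hood in the frame of rail between -0.05 and 0.05 m), for 0.3 s.
2. the tongs are gripped and lifted off the table (contact force between the fingers and tongs above 1 N and height (world z) of tongs above 0.015 m and height (world z) of tongs_jaw above 0.02 m), for 0.2 s.
3. both jaws of the tongs press on the flanged bush (contact force between the fingers and tongs above 1 N and contact force between each of tongs_left, tongs_right and flanged_bush above 0.5 N), for 0.2 s.
At the end, for the whole second after the job is handed in: Hood released, astride the bar (within 50 mm, tilt under 0.6 rad). Gripper holds the tongs, both jaws press on the flanged bush (over 0.5 N), its underside over 90 mm up, at rest; tongs over 40 mm up; both clear of board, rail, hood, gripper off the bush. Other parts moved under 20 mm (all of step 1 and all of step 3 and height (world z) of flanged_bush above 0.09 m and linear speed of flanged_bush below 0.03 m/s and height (world z) of tongs above 0.04 m and contact force between flanged_bush and the fingers below 0.1 N and contact force between each of flanged_bush, tongs and drying_board below 0.1 N and contact force between each of flanged_bush, tongs and rail below 0.1 N and contact force between each of flanged_bush, tongs and dust_hood below 0.1 N and distance of each of plain_bush, hex_spacer from where it was at the start of the episode below 0.02 m); the arm keeps its last pose, push and grip.
It fails at once if the gripper or arm touches one of the degreased parts (contact force between any of flanged_bush, plain_bush, hex_spacer and the fingers above 0.3 N or contact force between any of flanged_bush, plain_bush, hex_spacer and the arm above 0.3 N).
It fails at once if the plain bush or the hex spacer is taken or knocked off its peg (distance of any of plain_bush, hex_spacer from where it was at the start of the episode above 0.025 m).
It also fails if it takes over 48 s, if anything falls off the work surface, if the arm or the gripper's body presses on something with over 40 N, if the wrist force passes 120 N, or if a joint passes its speed limit or range.

### The arm

A 6-joint arm with a two-finger parallel gripper is mounted at the origin on a cart in front of the work surface, level with it; the furniture and walls round the work are solid. World frame = base frame: x ahead of the robot, y to its left, z up, the work surface at z = 0. Lengths are in m, angles in rad, forces in N, time in s.
With the tool pointing down it reaches from about 0.375 to 0.825 m from the base axis. Payload 5.5 kg.
Tool frame: the origin (TCP) lies at the very end of the fingers, on their centre line; the grasp point (between the pads) lies 19 mm behind it (arm.hold_point_z is the distance from the TCP to the grasp point, in m); z points along the fingers, y is the direction in which the jaws open and shut (so a half turn about z gives the same grasp; the last joint's range is limited). The gripper opens to 85 mm and grips with 20 to 120 N. Pads are 22 mm wide; open, the fingers measure 114 mm over their backs; the gripper's body (76 mm by 85 mm) begins 54 mm behind the grasp point. The pads swing forward as they close: fully open they stand 13 mm farther back than shut.
Start: joints at [-1.217, 0.314, -0.047, 1.21, 0, 1.571], TCP at [0.208, -0.563, 0.231] pointing down, gripper open.
Joint ranges: [-2.67, 2.67], [-0.69, 1.73], [-1.03, 1.25], [-2.08, 2.16], [-1.42, 1.45], [-3.14, 3.14]. Speed limits (rad/s): [2.39, 2.39, 3.01, 3.14, 3.14, 3.14].

### API

Orientations are given as a rotation vector (axis times angle).
In Python, from plant import arm, grip, cams, order gives the robot as it stands. Calls block until the motion is done:
- arm.goto(position, orientation): joint-space move of the TCP to a pose.
- arm.move_straight(position, rotation=None, vel=0.15, force_limit=None): straight line of the TCP; rotation=None keeps the orientation; vel is the mean speed in m/s. With force_limit (N) it stops when the force on the tool has changed by that much, and returns True; else False.
- arm.goto_joints(angles): joint-space move.
- grip(opening, grasp_force=None): finger opening in m; grasp_force is the grip in N (None keeps the last); returns when the fingers have stopped.
- arm.hold(seconds).
- arm.solve_ik(position, orientation): joint angles nearest the present ones, or None.
- arm.get_state(): the state.
- cams.capture(name): name is "scene" or "top" or "wrist"; returns a dict with "frame" (400x640x3 uint8, blue, green, red), "fx", "fy", "cx", "cy" (pixels), "camera_from_world" (4x4, takes a point from world to camera coordinates). Camera axes: x right, y up, looking along -z (the intrinsics and any distortion apply to the point x, -y, -z); pixel columns grow to the right and rows downward; lengths in m; the calibration is good to about 2 mm. A picture is of the moment at which its call begins. There is no depth.
A pose or a line that the arm cannot do raises arm.IKError and nothing moves.
- order.finish_job(): hands the job in, once; it reports no verdict.
The state is a dict: "time_s": time; "joint_pos": joint angles; "joint_vel": joint speeds; "joint_efforts": joint torques, N m; "tcp_pos": TCP position; "orientation": TCP orientation; "contact_force": force on the tool from outside, world axes, zero at the start; "moment": the same for the moment, N m; "gripper_width": finger opening in m.
Only numpy, scipy, OpenCV 4.12 (cv2) and the standard library are available. Lean on these libraries where they do the work, as an engineer would, in place of code of your own. Each camera call takes 0.05 s, during which the arm holds its last target. There are 200 camera calls.

## Working session

There is one attempt and no reset: what is moved stays moved. The work goes in short steps, each a Python script; the robot and the scene stay as the last script left them, time stands still between calls to the robot, and variables do not carry over. Pictures are saved under pics/ and viewed, about 8 in all and at most 12, crops included, and the job is handed in when it is done.

```bash
ls; mkdir -p pics
python3 - <<'E'
from plant import arm,cams
import cv2,pickle
d={}
for n in("scene","top"):
    c=cams.capture(n);d[n]=c;cv2.imwrite(f"pics/{n}0.png",c["frame"]);print(n,c["fx"],c["fy"],c["cx"],c["cy"],c["camera_from_world"].round(4).tolist(),[k for k in c])
pickle.dump(d,open("c0.pkl","wb"))
print(arm.get_state(),arm.hold_point_z)
E
```

```text
pics
scene 509.4012341794585 509.4012341794585 315.7603602224467 196.26936170084332 [[0.8089, 0.5879, -0.0064, -0.4257], [-0.2301, 0.3265, 0.9168, 0.0221], [0.5411, -0.7401, 0.3994, -1.7988], [0.0, 0.0, 0.0, 1.0]] ['frame', 'fx', 'fy', 'cx', 'cy', 'camera_from_world']
top 377.11093101275884 377.11093101275884 321.3229820236521 188.8656905683036 [[0.0269, -0.9996, 0.003, -0.0224], [0.9795, 0.027, 0.1994, -0.5409], [-0.1994, -0.0024, 0.9799, -1.0387], [0.0, 0.0, 0.0, 1.0]] ['frame', 'fx', 'fy', 'cx', 'cy', 'camera_from_world']
{'time_s': 0.1, 'joint_pos': array([-1.21697565e+00,  3.14131801e-01, -4.79695688e-02,  1.21017446e+00,
        5.73390709e-06,  1.57079361e+00]), 'joint_vel': array([-0.0010092 , -0.00251337,  0.00380386, -0.00023022,  0.0006848 ,
        0.00055834]), 'joint_efforts': array([ 1.12902517e-04, -5.40767276e+01,  3.40541160e+01,  1.11973486e-02,
       -3.20288837e-05, -7.46032782e-06]), 'tcp_pos': array([ 0.20771823, -0.56236132,  0.23053903]), 'orientation': array([-3.09112366e+00, -5.52633374e-01,  3.99942726e-04]), 'contact_force': array([ 0.93631383, -0.30397253,  0.17428797]), 'moment': array([-0.00293602,  0.00721023, -0.03423505]), 'gripper_width': 0.08577861736880873} 0.0187
```

View pics/scene0.png

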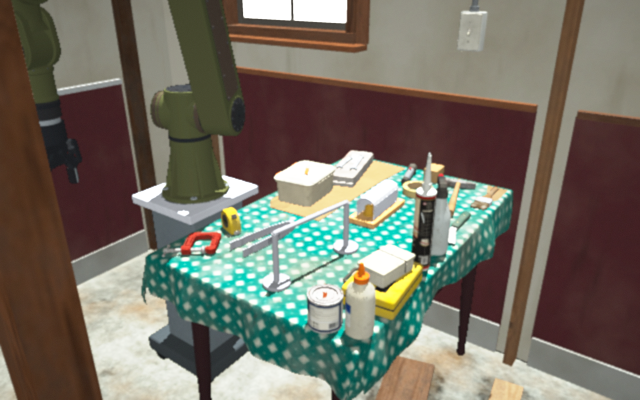

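View pics/top0.png

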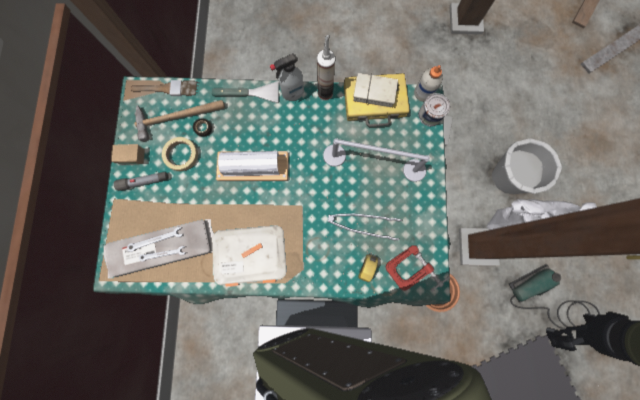

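The scene and top views show: hood on board at top px (248,163), rail from (335,150) to (428,160), tongs around (365,225). I'll enlarge and compute rough positions.

```bash
cat > h.py <<'E'
import numpy as np,cv2,pickle
from scipy.spatial.transform import Rotation as R
def ray(c,u,v):
    M=c["camera_from_world"];Rm=M[:3,:3];o=-Rm.T@M[:3,3]
    d=Rm.T@np.array([(u-c["cx"])/c["fx"],-(v-c["cy"])/c["fy"],-1.]);return o,d
def onz(c,u,v,z):
    o,d=ray(c,u,v);return o+d*(z-o[2])/d[2]
def proj(c,p):
    q=c["camera_from_world"]@np.r_[p,1.];return c["cx"]-c["fx"]*q[0]/q[2],c["cy"]+c["fy"]*q[1]/q[2]
def down(yaw):
    "tool down, jaw (tool y) axis at angle yaw from world x axis"
    y=np.array([np.cos(yaw),np.sin(yaw),0]);z=np.array([0,0,-1.]);return R.from_matrix(np.c_[np.cross(y,z),y,z]).as_rotvec()
E
python3 - <<'E'
from h import *
d=pickle.load(open("c0.pkl","rb"));c=d["top"]
f=c["frame"]
cv2.imwrite("pics/crop1.png",cv2.resize(f[130:250,205:445],None,fx=3.3,fy=3.3,interpolation=cv2.INTER_CUBIC))
for n,u,v,z in[("board",253,166,.018),("r1",335,149,.14),("r2",428,160,.14),("foot1",334,155,.0),("foot2",415,171,0),("t",332,218,.012)]:print(n,onz(c,u,v,z).round(3))
E
```

```text
board [0.614 0.202 0.018]
r1 [ 0.636 -0.042  0.14 ]
r2 [ 0.612 -0.295  0.14 ]
foot1 [ 0.661 -0.044  0.   ]
foot2 [ 0.616 -0.294  0.   ]
t [ 0.463 -0.042  0.012]
```

View pics/crop1.png

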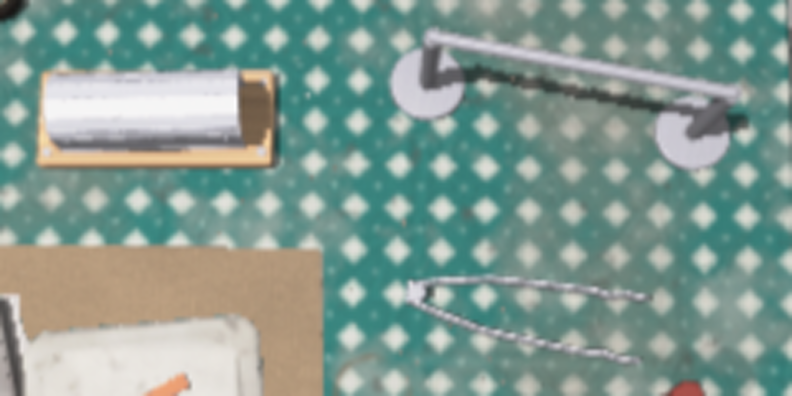

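Run:
```python
from h import *
from plant import arm,cams
c=pickle.load(open("c0.pkl","rb"))["top"]
C=lambda x,y,z:onz(c,x/3.3+205-.35,y/3.3+130-.35,z).round(4)
for n,x,y,z in[("b00",42,70,.018),("b01",278,70,.018),("b10",38,165,.018),("b11",272,165,.018),("hoodL",45,105,.085),("hoodR",240,105,.085),("bar1",432,37,.14),("bar2",738,95,.14),("f1",428,84,0),("f2",693,133,0),("pin",415,291,.024),("tipL",650,298,.024),("tipR",637,359,.024)]:print(n,C(x,y,z))
p=np.array([.56,.20,.30])
arm.goto(p,down(0.0)); print(arm.get_state()["joint_pos"].round(2),arm.get_state()["time_s"])
w=cams.capture("wrist");pickle.dump(w,open("w1.pkl","wb"));cv2.imwrite("pics/w1.png",w["frame"])
M=w["camera_from_world"];print("cam",(-M[:3,:3].T@M[:3,3]).round(3),w["fx"],w["cx"],w["cy"],M[:3,:3].round(2).tolist())
```

```text
b00 [0.6585 0.3134 0.018 ]
b01 [0.6646 0.0948 0.018 ]
b10 [0.5683 0.3096 0.018 ]
b11 [0.5742 0.0963 0.018 ]
hoodL [0.6068 0.2886 0.085 ]
hoodR [0.6115 0.12   0.085 ]
bar1 [ 0.6591 -0.0432  0.14  ]
bar2 [ 0.6162 -0.2958  0.14  ]
f1 [ 0.6604 -0.045   0.    ]
f2 [ 0.6197 -0.2933  0.    ]
pin [ 0.4615 -0.0366  0.024 ]
tipL [ 0.4609 -0.2456  0.024 ]
tipR [ 0.4067 -0.2333  0.024 ]
[ 0.34  0.29  0.07  1.36 -0.    1.91] 3.0583
cam [0.56  0.279 0.443] 323.7871045374695 320.602739359129 199.20239452681392 [[1.0, -0.0, 0.0], [0.0, 0.95, -0.31], [-0.0, 0.31, 0.95]]
```

View pics/w1.png

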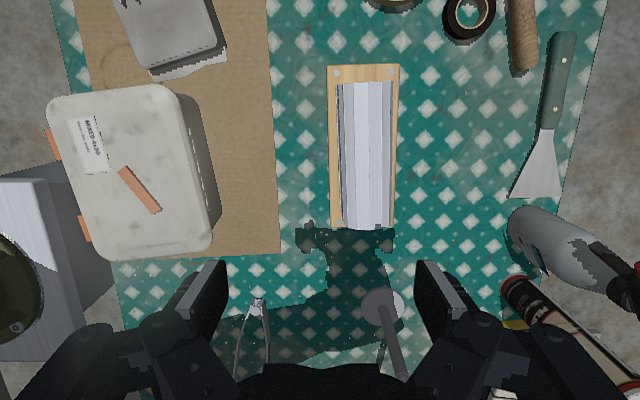

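Wrist view: board (328..400, 65..230), hood on it (338..393, 82..229). Top-view numbers match the given sizes (board 215×90, hood 168 long, bar ends on feet, tongs 205). Now I refine the hood's x by its colour edges and grasp.

Run:
```python
from h import *
w=pickle.load(open("w1.pkl","rb"))
hsv=cv2.cvtColor(w["frame"],cv2.COLOR_BGR2HSV)
for r in (90,120,150,180,210):
    s=hsv[r,322:408,1].astype(int);wood=(hsv[r,322:408,0]<30)&(s>70)
    g=np.where(wood)[0]+322
    gaps=np.where(np.diff(g)>20)[0]
    a,b=g[gaps[0]]+1,g[gaps[0]+1]
    print(r,"wood",g[0],g[-1],"hood",a,b,"board x",onz(w,g[0],r,.018)[:2].round(4),onz(w,g[-1]+1,r,.018)[:2].round(4),"hood L(z.018)",onz(w,a,r,.018)[:2].round(4),"R(z.064)",onz(w,b,r,.064)[:2].round(4))
c=pickle.load(open("c0.pkl","rb"))["top"]
print("box",[onz(c,u,v,.07).round(3) for u,v in((215,228),(283,228),(283,283))])
```

```text
90 wood 327 398 hood 336 393 board x [0.5685 0.2828] [0.658  0.2828] hood L(z.018) [0.5797 0.2828] R(z.064) [0.6408 0.2824]
120 wood 328 397 hood 337 393 board x [0.57   0.2465] [0.6595 0.2464] hood L(z.018) [0.5815 0.2465] R(z.064) [0.643  0.2499]
150 wood 329 395 hood 338 392 board x [0.5715 0.208 ] [0.6597 0.208 ] hood L(z.018) [0.5834 0.208 ] R(z.064) [0.6442 0.2157]
180 wood 329 394 hood 339 392 board x [0.5718 0.1673] [0.6612 0.1672] hood L(z.018) [0.5854 0.1673] R(z.064) [0.6467 0.1793]
210 wood 330 393 hood 340 392 board x [0.5735 0.1241] [0.6629 0.124 ] hood L(z.018) [0.5875 0.1241] R(z.064) [0.6493 0.1408]
box [array([0.418, 0.286, 0.07 ]), array([0.424, 0.096, 0.07 ]), array([0.274, 0.089, 0.07 ])]
```

Run:
```python
from h import *
from plant import arm,cams,grip
x,y=.614,.204
arm.goto([x,y,.15],down(.045))
hit=arm.move_straight([x,y,.026],vel=.12,force_limit=8);print("hit",hit,arm.get_state()["tcp_pos"].round(4))
if not hit:
    grip(.04,40);s=arm.get_state();print(s["gripper_width"],s["contact_force"].round(1))
    arm.move_straight([x,y,.21],vel=.12);s=arm.get_state();print(s["gripper_width"],s["contact_force"].round(2),s["time_s"])
    for n in("top","wrist"):
        w=cams.capture(n);pickle.dump(w,open(n+"2.pkl","wb"))
    t=pickle.load(open("top2.pkl","rb"))["frame"];w=w["frame"]
    cv2.imwrite("pics/p2.png",np.vstack([cv2.resize(t[120:230,190:450],(640,271)),w[80:400]]))
```

```text
hit False [0.6148 0.2043 0.027 ]
0.06000329918941797 [-0.2 -0.3  5.6]
0.06063080396101428 [-0.15 -0.18 -1.13] 7.0167
```

View pics/p2.png

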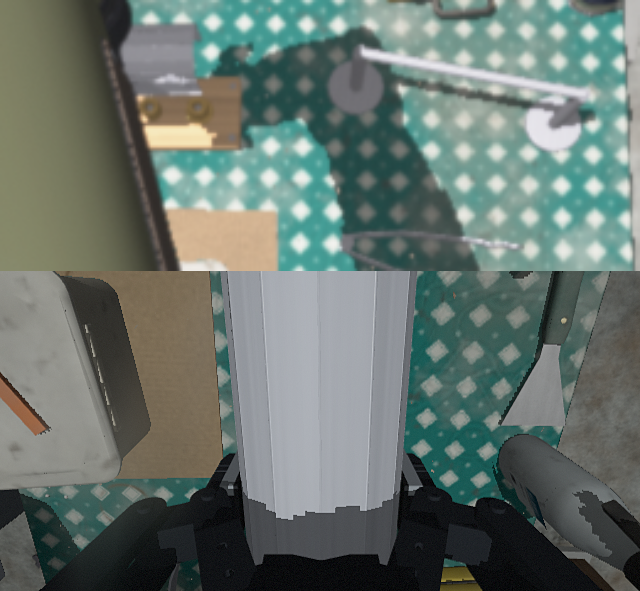

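Hood is held squarely and lifted (weight 1.3 N). Next: over to the rail and hang it.

Run:
```python
from h import *
from plant import arm,cams,grip
x,y=.639,-.169
arm.move_straight([x,y,.225],down(-.163),vel=.2)
arm.move_straight([x,y,.115],vel=.12)
s0=arm.get_state()["contact_force"]
hit=arm.move_straight([x,y,.086],vel=.03,force_limit=3);s=arm.get_state();print("hit",hit,s["tcp_pos"].round(4),(s["contact_force"]-s0).round(2))
grip(.085);arm.hold(.5)
arm.move_straight([x,y,.26],vel=.15)
arm.goto([.4488,-.03,.30],down(-.135))
print(arm.get_state()["time_s"])
for n in("top","scene","wrist"):pickle.dump(cams.capture(n),open(n+"3.pkl","wb"))
L=lambda n:pickle.load(open(n+"3.pkl","rb"))["frame"]
cv2.imwrite("pics/p3.png",np.vstack([np.hstack([cv2.resize(L("top")[130:250,205:445],(400,200)),cv2.resize(L("scene")[160:310,220:520],(400,200))]),cv2.resize(L("wrist"),(800,500))[:400]]))
```

```text
hit True [ 0.6387 -0.169   0.0916] [-1.9   0.11  7.18]
14.0417
```

View pics/p3.png

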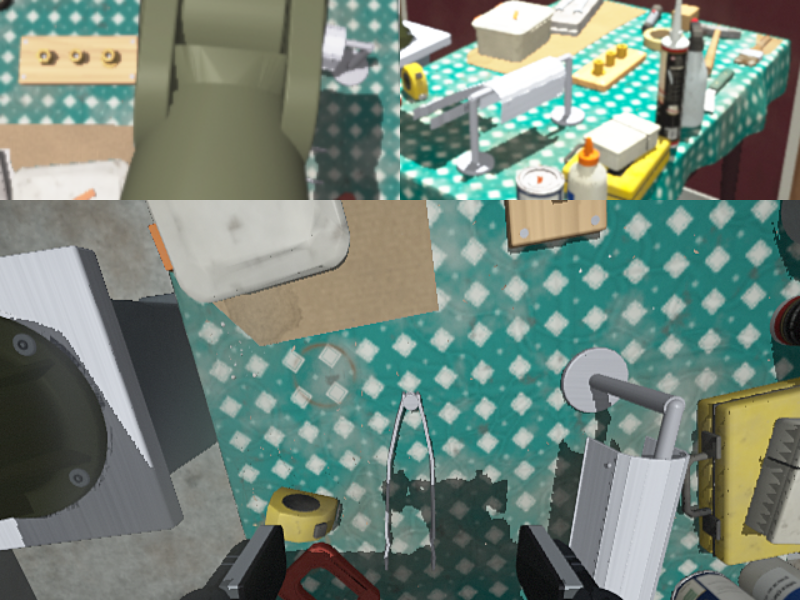

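Hood hangs astride the bar; board parts are bare; the pin is at wrist px (328,160), tips (310,288)/(347,292). Check the tong position by ray, then grasp with the gripper flipped so the wrist camera looks at the jaws.

Run:
```python
from h import *
from plant import arm,cams,grip
w=pickle.load(open("wrist3.pkl","rb"))
P=onz(w,328,160,.024);A=onz(w,310.4,288,.024);B=onz(w,347,292,.024);T=(A+B)/2
P0=np.array([.4615,-.0366]);T0=np.array([.4338,-.2395])
d=(T-P)[:2];d0=T0-P0
print(P.round(4),T.round(4),np.linalg.norm(d),np.arctan2(d[1],d[0]),np.linalg.norm(A-B),np.arctan2(d0[1],d0[0]))
p=(P[:2]+P0)/2;a=(np.arctan2(d[1],d[0])+np.arctan2(d0[1],d0[0]))/2
g=p+.094*np.array([np.cos(a),np.sin(a)]);yaw=a-np.pi/2+2*np.pi-2*np.pi   # tool x axis = yaw+90deg = tongs axis
print("grip",g.round(4),"dir",a)
np.save("t.npy",np.r_[g,a])
if abs(d-d0).max()<.012:
    q=arm.solve_ik([*g,.10],down(yaw));print(None if q is None else q.round(2))
    arm.goto([*g,.10],down(yaw))
    hit=arm.move_straight([*g,.0],vel=.1,force_limit=6);s=arm.get_state();print("hit",hit,s["tcp_pos"].round(4),s["time_s"])
    w=cams.capture("wrist");pickle.dump(w,open("wrist4.pkl","wb"));cv2.imwrite("pics/w4.png",w["frame"])
```

```text
[ 0.4593 -0.035   0.024 ] [ 0.4352 -0.2306  0.024 ] 0.19705936619949915 -1.6934746836893564 0.05530913836661618 -1.7064779918227493
grip [ 0.4483 -0.129 ] dir -1.6999763377560528
[-0.28  0.16 -0.56  0.85  0.   -1.72]
hit False [ 0.4488 -0.1292  0.0005] 18.1667
```

View pics/w4.png

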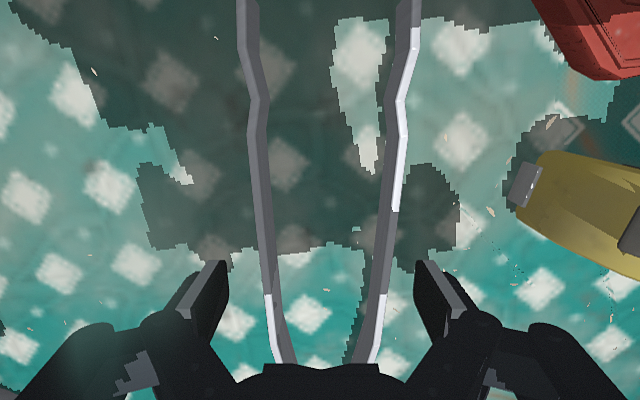

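Tongs lie centred between the fingers. Squeeze to 46 mm, lift, and hover at the board to see which part has the collar.

Run:
```python
from h import *
from plant import arm,cams,grip
s0=arm.get_state();g=s0["tcp_pos"]
grip(.046,30);s=arm.get_state();print(s["gripper_width"],(s["contact_force"]-s0["contact_force"]).round(2))
arm.move_straight([g[0],g[1],.20],vel=.15);s=arm.get_state();print(s["gripper_width"],(s["contact_force"]-s0["contact_force"]).round(2))
arm.goto([.49,.17,.20],down(-np.pi/2));s=arm.get_state();print(s["joint_pos"].round(2),s["time_s"])
w=cams.capture("wrist");pickle.dump(w,open("wrist5.pkl","wb"));cv2.imwrite("pics/w5.png",w["frame"])
```

```text
0.04609564050238489 [0.17 0.39 7.09]
0.04598971227271179 [ 0.3   0.49 -1.03]
[ 0.33  0.18 -0.3   1.1  -0.   -2.81] 21.325
```

View pics/w5.png

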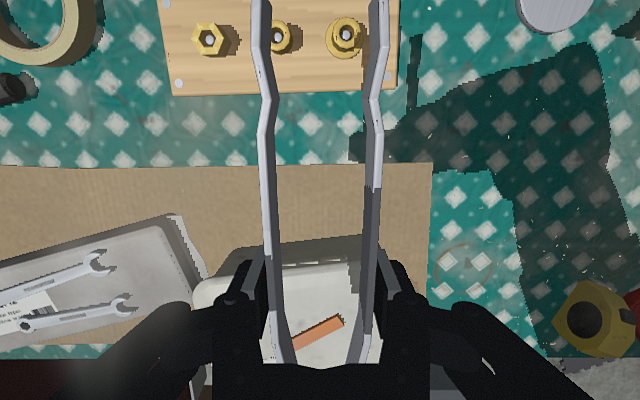

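Wrist view: hex at (210,40), plain bush at (280,38), flanged bush with collar at (346,36), i.e. the -y peg. Check its position against the board estimate, then hover above it.

Run:
```python
from h import *
from plant import arm,cams,grip
w=pickle.load(open("wrist5.pkl","rb"));s=arm.get_state();t=s["tcp_pos"]
print("peg",onz(w,346,35,.038).round(4),"hexpeg",onz(w,210,39,.038).round(4),"plainpeg",onz(w,278,38,.038).round(4),"tcp",t.round(4))
print("jaw px",proj(w,t+[.095,0,.012]),"corner",onz(w,396,88,.018).round(4))
B=np.array([.618,.1455]);a=-.4;u=np.array([np.cos(a),np.sin(a)])
g=B-.095*u
arm.goto([*g,.12],down(a-np.pi/2));arm.move_straight([*g,.065],vel=.12)
s=arm.get_state();t=s["tcp_pos"];print(t.round(4),s["joint_pos"].round(2),s["time_s"],s["gripper_width"])
w=cams.capture("wrist");pickle.dump(w,open("wrist6.pkl","wb"))
print("jaw px",proj(w,np.r_[t[:2]+.095*u,.077]),"bush top px",proj(w,np.r_[B,.048]))
c=cams.capture("scene")["frame"][150:260,290:440]
cv2.imwrite("pics/p6.png",np.hstack([w["frame"][:300,160:480],cv2.resize(c,(409,300))]))
```

```text
peg [0.6166 0.1474 0.038 ] hexpeg [0.6137 0.2632 0.038 ] plainpeg [0.6144 0.2053 0.038 ] tcp [0.49   0.169  0.1998]
jaw px (np.float64(321.2635064396933), np.float64(49.00184130077932)) corner [0.5743 0.0975 0.018 ]
[0.5311 0.1827 0.0662] [ 0.33  0.36 -0.38  0.83 -0.   -2.41] 22.45 0.04645044805139864
jaw px (np.float64(320.76058671001886), np.float64(49.849065976677736)) bush top px (np.float64(321.6066388772372), np.float64(59.19371774659274))
```

View pics/p6.png

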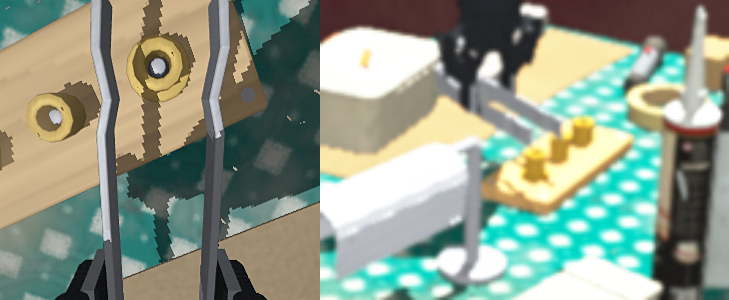

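Jaws are centred at col ≈320, bush ring centre at (318,65), peg (317,66): bush is ~2 mm left and ~4 mm nearer than assumed. Correct, and descend around it.

Run:
```python
from h import *
from plant import arm,cams,grip
w=pickle.load(open("wrist6.pkl","rb"))
a=-.4;u=np.array([np.cos(a),np.sin(a)])
b1=onz(w,318,65,.048)[:2];b2=onz(w,317,66,.038)[:2];print(b1.round(4),b2.round(4))
B=(b1+b2)/2;print(B.round(4))
assert np.linalg.norm(B-[.617,.1468])<.006
t=arm.get_state()["tcp_pos"]
cmd=np.array([.618,.1455])-.095*u;bias=t[:2]-cmd;print("bias",bias.round(4))
g=B-.095*u-bias
arm.move_straight([*g,.065],vel=.06)
hit=arm.move_straight([*g,.027],vel=.06,force_limit=4);s=arm.get_state();print("hit",hit,s["tcp_pos"].round(4),s["contact_force"].round(2),s["time_s"])
w=cams.capture("wrist");pickle.dump(w,open("wrist7.pkl","wb"))
c=cams.capture("scene")["frame"][150:260,290:440]
cv2.imwrite("pics/p7.png",np.hstack([cv2.resize(w["frame"][:130,240:400],(480,390)),cv2.resize(c[20:90,40:140],(320,390))]))
```

```text
[0.6164 0.148 ] [0.6169 0.1484]
[0.6166 0.1482]
bias [0.0011 0.0003]
hit False [0.5282 0.1849 0.027 ] [ 0.32  0.48 -1.06] 23.5833
```

View pics/p7.png

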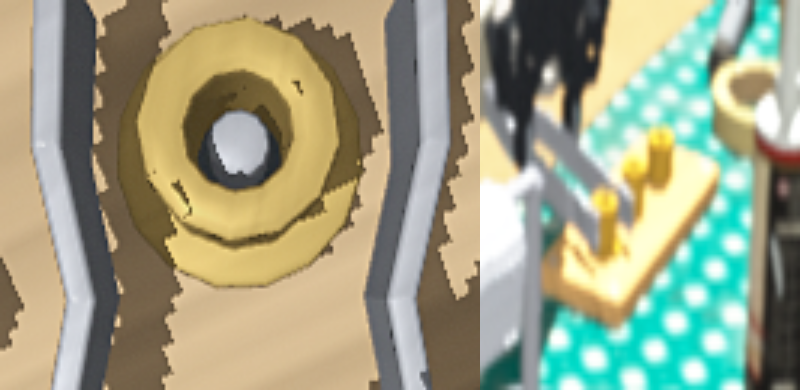

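Bush ring is centred between the jaws (col 238 of jaws 62..415 in the crop), collar below. Squeeze and lift.

Run:
```python
from h import *
from plant import arm,cams,grip
s0=arm.get_state();t=s0["tcp_pos"]
grip(.025,35);arm.hold(.5);s=arm.get_state();print(s["gripper_width"],(s["contact_force"]-s0["contact_force"]).round(2),s["tcp_pos"].round(4))
if .034<s["gripper_width"]<.042:
    arm.move_straight([t[0],t[1],.065],vel=.04);s=arm.get_state();print(s["gripper_width"],(s["contact_force"]-s0["contact_force"]).round(2))
    arm.move_straight([t[0],t[1],.19],vel=.08)
    arm.hold(.5);s=arm.get_state();print(s["gripper_width"],(s["contact_force"]-s0["contact_force"]).round(2),s["tcp_pos"].round(4),s["time_s"])
w=cams.capture("wrist")["frame"];c=cams.capture("scene")["frame"][140:260,230:450];o=cams.capture("top")["frame"][130:250,205:445]
cv2.imwrite("pics/p8.png",np.hstack([w[:400,160:480],np.vstack([cv2.resize(c,(440,240)),cv2.resize(o,(440,160))])]))
```

```text
0.03735797860885828 [ 1.26 -0.28  1.7 ] [0.5283 0.1849 0.0271]
0.0375876788971927 [-0.29 -0.69 -1.25]
0.037635666714182864 [-0.73 -0.45 -0.89] [0.5285 0.185  0.19  ] 27.725
```

View pics/p8.png

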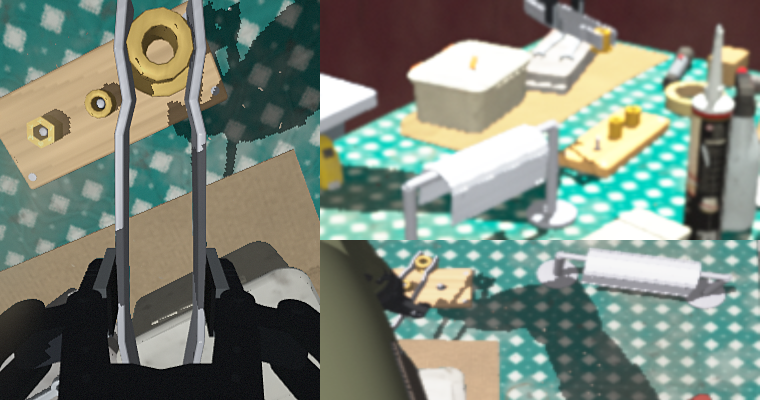

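The flanged bush is held in the jaws at about z = 0.18. The hex and plain bush are on their pegs and the hood is astride the bar, so I'm handing in.

```bash
python3 -c "
from plant import order,arm
print(order.finish_job(),arm.get_state()['time_s'],arm.get_state()['gripper_width'])"
```

```text
the job is handed in; nothing more can be done
the job is handed in; nothing more can be done
```

I hung the hood astride the rail's bar and released it. I then picked up the tongs squeezed to 46 mm, closed them on the flanged bush on the -y peg at 35 N, drew it straight up and handed the job in at about 28 s of the 48 s allowed. No verdict was reported.

The last pictures before hand-in showed:
- **Bush:** held in the tongs about 18 cm up and clear of everything else. The grip width was steady at 37.6 mm, against the 38 mm expected on a 24 mm bush.
- **Other parts:** the plain bush and the hex spacer still stood on their pegs.
- **Hood:** it was still hanging astride the bar.

- **Disagreement in the measurements:** the first estimate of the bush was about 3 mm off the close wrist view. I corrected it before closing the jaws.
- **Not checked:** the lifted weight didn't confirm the bush. The force reading shifts by about 1 N between poses, so I relied on the images and the grip width. The read-out I asked for after hand-in gave no numbers.

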